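Feed the glass carrier under the leaf spring

ROBOT

A 6-joint arm with a two-finger parallel gripper is mounted at the origin on the work surface. World frame = base frame: x ahead of the robot, y to its left, z up, the work surface at z = 0. Lengths are in m, angles in rad, forces in N, time in s.
With the tool pointing down it reaches from about 0.225 to 0.875 m from the base axis. Payload 3.4 kg.
Tool frame: the origin (TCP) lies between the finger pads; the fingertips stand 19 mm ahead of it and the grasp point (between the pads) is the TCP; z points along the fingers, y is the line along which they close (so a half turn about z gives the same grasp; the last joint's range is limited). The gripper opens to 85 mm and grips with 20 to 120 N. Pads are 22 mm wide; open, the fingers measure 114 mm over their backs; the gripper's body (76 mm by 85 mm) begins 54 mm behind the grasp point. The pads swing forward as they close: fully open they stand 13 mm farther back than shut.
Start: joints at [0.986, 0.276, 1.505, -0, 1.361, -0.121], TCP at [0.257, 0.514, 0.25] pointing down, gripper open.
Joint ranges: [-2.89, 2.89], [-0.75, 2.08], [0.22, 2.7], [-1.18, 4.32], [0.11, 2.71], [-2.7, 2.7]. Speed limits (rad/s): [2.57, 2.57, 3.14, 3.14, 3.14, 3.14].

INTERFACE

Orientations are given as a unit quaternion [w, x, y, z].
In Python, from rig import get_state, imaging, ticket gives the robot as it stands. The module is installed in compiled form; this text tells all that it offers.
- The arm moves only by the shell command python3 -m inch 'ROWS' [FORCE]. ROWS is JSON, a list of rows, each an object with "claw": the opening, from -1 (shut) to 1 (fully open); "travel": the shift along the world's x, y, z in units of 200 mm (1.0 is 200 mm), a list of three; "turn": the turn about the world's z in units of 180 degrees (1.0 is 180 degrees). A call has 1 to 5 rows; each row is the pose to reach, as a shift and turn from the pose commanded when the call began, turning the shorter way round; what a row does not reach only later rows make up. A row lasts 1/10 s, in which the tool goes at most 50 mm and 8.59 degrees, less where a joint would pass 70% of its speed; a pose out of reach is approached as far as the arm can. A call with a number of a shift or a turn outside -1 to 1 is refused whole. A call with a gripper value outside its range is refused whole. The fingers move at their own pace and stop on an object; FORCE is the grip in N (left out, the last holds). Time passes only in rows, so rows that repeat a pose let the fingers close. It gives the time, the measured TCP pose, the force, the opening and the grip force at its end, in the units of the state.
- get_state(): the state, without advancing time (a new reading comes with each control period).
- imaging.get_image(name): name is "scene" or "top" or "wrist"; returns the picture (384x512x3 uint8, red, green, blue); there is no depth.
- imaging.camera_params(name): a dict with "camera_matrix" (3x3 intrinsics, pixels), "k1" (the pictures are not rectified: a ray, as slopes to the right and down, at radius r is drawn at 1 + k1 r^2 times it, then the intrinsics apply), "cam_to_world" (4x4, takes a point from camera to world coordinates); the wrist camera has in their place "T_tool_cam" (4x4, takes a point from camera to tool coordinates, whose origin is the TCP and whose axes are the flange's). Camera axes: x right, y down, z forward; pixel columns grow to the right and rows downward; lengths in m; the calibration is good to about 2 mm. A picture is of the moment at which its call begins: read the wrist's pose just before it. camera_params takes no time and is no camera call.
- ticket.sign_off(): hands the job in; it is judged then, once.
The state is a dict: "clock": time; "qpos": joint angles; "qd": joint speeds; "effort": joint torques, N m; "position": TCP position; "ee_rot": TCP orientation; "contact_force": force on the tool from outside, world axes, zero at the start; "moment": the same for the moment, N m; "width": finger opening in m; "gripper_force": force on a finger pad.
Only numpy, scipy, OpenCV 4.12 (cv2) and the standard library are available. Lean on these libraries where they do the work, as an engineer would, in place of code of your own. Each camera call takes 0.05 s, during which the arm holds its last target. There are 200 camera calls.

TASK

With the fingertip, press the grey glass carrier down hard against its sprung bed and, keeping it pressed down, slide it along the channel under the leaf spring until its front is fully home against the wooden end stop. Then take the finger away so that the leaf spring alone holds it there; do not lift the carrier out or tip it, and leave the other things on the bench alone.

Things in the scene. Friction and masses are not known exactly. Their poses are not given: they have to be found in the camera images.
- jig: feeding jig fixed to the bench: wooden base 388 x 130 x 12 mm, two plywood side rails (tops 40 mm above the bench, 74 mm apart inside) forming a channel open at the rear (x -200 mm). Origin on the bench under the channel's centre line; its x axis is the feed direction. A steel bridge bar crosses at x +135 to +157 mm, underside 41 mm and top 55 mm above the bench.
- carrier: loose grey plate 150 (x, feed direction) x 70 x 14 mm, 0.18 to 0.35 kg, flush green glass plate in its front part. Lies in the channel on the sprung bed. Origin: centre of its underside. Top 46 mm above the bench at the start (too high for the bridge), 36 mm when pressed fully down. Against the stop its origin is at +90 mm along the jig's x.
- press_spot (a point): place for the fingertip: on the carrier's flat top, centre line, 20 mm ahead of its rear edge. Ahead of it a wooden ridge to push against crosses the top (66 mm wide, 8 thick, 11 mm above the top face); the ridge's rear face is 17 mm ahead of this spot. With the carrier home this spot is 43 mm short of the leaf's toe and 130 mm short of the stop face.
- stop_face (a point): on the face of the wooden end stop that the carrier's front must meet, on the centre line, 36 mm above the bench (fixed to the jig, at its x +165 mm). The stop is 12 mm thick, its top 50 mm above the bench.
- leaf_toe (a point): rear tip of the leaf spring's turned-up toe at rest, on the centre line, 41 mm above the bench (a point fixed to the jig, at its x +78 mm). The leaf is a steel strip 34 mm wide that runs from the bridge bar back and down to its lowest line, 34 mm above the bench at jig x +90 mm; from there the toe slopes up. An unpressed carrier butts against the toe.
- bed (a joint): how far the sprung aluminium bed under the carrier is pressed down, m: 0 = up, 0.010 = bottom. It moves straight down (carrier, bed, leaf and rails slide on each other with friction about 0.3) and springs back. About 3 to 6 N on the carrier starts it, about 9 to 12 N takes it to the bottom.
- leaf (a joint): bending of the leaf spring, rad: 0 = at rest, grows as its toe is raised (about 0.045 with a fully pressed carrier under it, about 0.08 once the carrier is let go under it; limit 0.3). It presses on the carrier with some 5 to 10 N and drags on it.
- dish: bystander: open round green-glass bowl, 110 mm across, 45 mm tall; origin at the centre of its underside
- sanding_block: bystander: cork sanding block 100 x 60 x 32 mm; origin at the centre of its underside
- brush: bystander: brush lying on the bench
- jar: bystander: closed white jar, 64 mm across, 85 mm tall, past the stop end of the jig; origin at the centre of its underside
- glass_lens: bystander: pale dome-shaped disc, 84 mm across, 20 mm tall; origin at the centre of its underside
- weight_ring: bystander: steel ring weight, 64 mm across, 22 mm tall; origin at the centre of its underside
- screwdriver: bystander: screwdriver lying on the bench
Mind the look-alikes: they are no part of the job. Of the things like the carrier, leave any that is purple; of the rest the larger one is meant.

How it is judged:
By the outcome, as a careful person would: the job done as asked, in the order asked, and still so for the second after the job is handed in, with the robot touching nothing.
It also fails if it takes over 42 s, if anything falls off the work surface, if the arm or the gripper's body presses on something with over 40 N, if the wrist force passes 120 N, or if a joint passes its speed limit or range.

## Working session

There is one attempt and no reset: what is moved stays moved. The work goes in short steps, Python scripts to look and compute and a shell command to move; the robot and the scene stay as the last step left them, time stands still between calls to the robot, and variables do not carry over. Pictures are saved under pics/ and viewed, at most 10 in all, crops included, and the job is handed in when it is done.

```bash
mkdir -p pics
cat > h.py <<'E'
import numpy as np, cv2
from rig import get_state, imaging, ticket
def ray(name,uv,st=None):
    p=imaging.camera_params(name);K=np.array(p["camera_matrix"]);k=p["k1"]
    d=cv2.undistortPoints(np.array([[uv]],float),K,np.array([k,0,0,0.]))[0,0]
    if name=="wrist":
        from scipy.spatial.transform import Rotation as R
        T=np.eye(4);w,x,y,z=st["ee_rot"];T[:3,:3]=R.from_quat([x,y,z,w]).as_matrix();T[:3,3]=st["position"];T=T@np.array(p["T_tool_cam"])
    else: T=np.array(p["cam_to_world"])
    return T[:3,3],T[:3,:3]@np.array([d[0],d[1],1])
def at(name,uv,z,st=None):
    o,d=ray(name,uv,st);return o+d*(z-o[2])/d[2]
E
python3 - <<'E'
from h import *
a=imaging.get_image("top");b=imaging.get_image("scene")
cv2.imwrite("pics/top.png",cv2.resize(a[...,::-1],(800,600)));cv2.imwrite("pics/scene.png",cv2.resize(b[...,::-1],(800,600)))
np.save("top.npy",a);np.save("scene.npy",b)
print(get_state())
E
```

```text
{'clock': 0.1, 'qpos': array([ 9.86001392e-01,  2.76503367e-01,  1.50599430e+00,  4.03774488e-06,
        1.36070664e+00, -1.20998820e-01]), 'qd': array([-1.59845666e-03, -4.05102605e-05, -1.80247492e-03, -2.35852706e-03,
        4.26066064e-04,  1.69870599e-04]), 'effort': array([ 1.38233258e-04, -4.17696404e+01, -2.46404672e+01, -3.87970440e-04,
        5.73959944e-03, -1.65152875e-05]), 'position': array([0.25698332, 0.51388762, 0.24954725]), 'ee_rot': array([-2.80360547e-04,  2.29825523e-01,  9.73231514e-01, -7.55486122e-04]), 'contact_force': array([-0.02377005,  0.00937105, -0.67499945]), 'moment': array([-0.0182961 , -0.04752485, -0.00177616]), 'gripper_force': 0.0, 'width': 0.08547689168740963}
```

View pics/top.png

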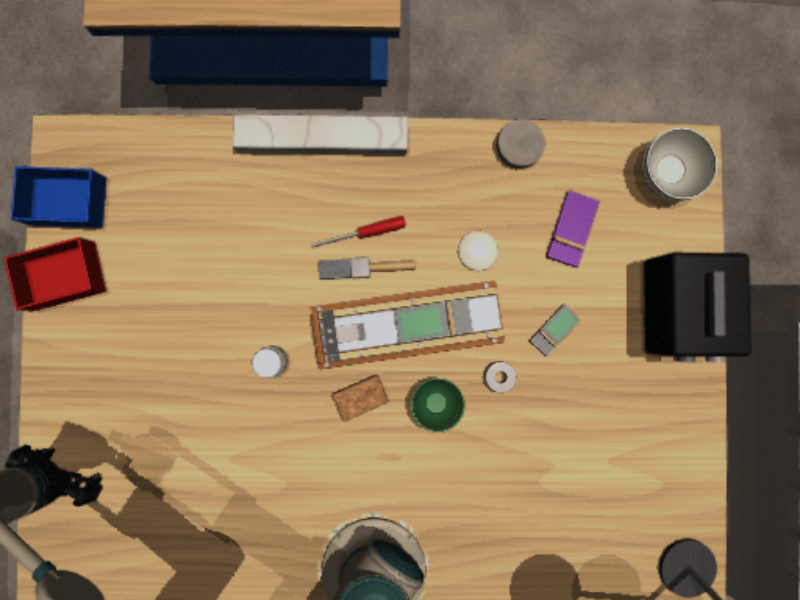

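View pics/scene.png

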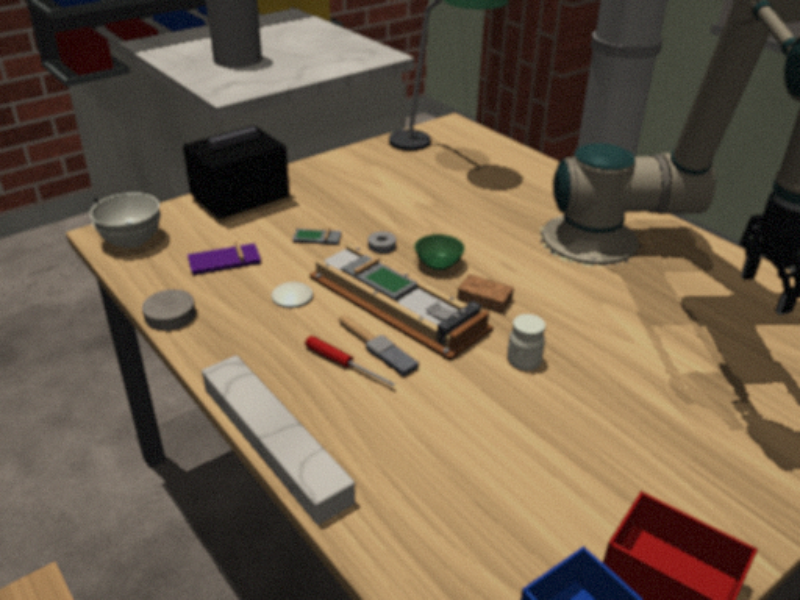

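Candidates (top view, 800x600): the grey plate with green glass in the jig (430,322), the purple one (573,228) and a small grey/green one (555,330). The one in the jig is meant: it isn't purple, it is larger than the small one, and it lies in the channel. I'll confirm it in a crop.

Run:
```python
from h import *
a=np.load("top.npy")[175:240,195:375]
cv2.imwrite("pics/crop.png",cv2.resize(a[...,::-1],None,fx=4.4,fy=4.4,interpolation=cv2.INTER_CUBIC))
for n,uv in dict(carr=(430,322),stop=(320,336)).items(): print(n,at("top",np.array(uv)*.64,.046))
```

```text
carr [ 0.51236173 -0.10678506  0.046     ]
stop [0.48182009 0.11443127 0.046     ]
```

View pics/crop.png

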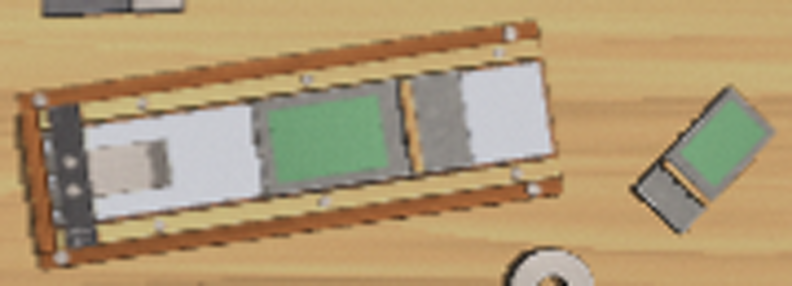

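The crop confirms it: the carrier is in the channel, with its front edge at crop (258,148), its rear at (468,117), the ridge at (411,125) and the leaf toe at (168,163). The end stop is on the left, so the feed runs toward world +y.

Run:
```python
from h import *
P=lambda u,v,z: at("top",((u+.5)/4.4-.5+195,(v+.5)/4.4-.5+175),z)[:2]
fl,rl,rr,fr=[P(*c,.046) for c in [(462,70),(255,99),(262,195),(472,163)]]
# named: fl=rear upper, rl=front upper, rr=front lower, fr=rear lower
print("size",np.linalg.norm(fl-rl),np.linalg.norm(fl-fr))
front=(rl+rr)/2;rear=(fl+fr)/2
toe=P(168,163,.041)
# bed end corners/rail inner edges at z .04
r=[P(*c,.04) for c in [(85,127),(540,60),(95,219),(553,155)]]
d=(r[1]-r[0])/np.linalg.norm(r[1]-r[0]);d2=(r[3]-r[2])/np.linalg.norm(r[3]-r[2])
x=-(d+d2);x/=np.linalg.norm(x);n=np.array([-x[1],x[0]])
print("x",x,"ang",np.degrees(np.arctan2(x[1],x[0])),np.degrees(np.arctan2(*(front-rear)[::-1])))
print("width",[ (p@n) for p in r], front@n,rear@n,toe@n)
print("along front,rear,toe",front@x,rear@x,toe@x)
rid=P(411,125,.057);print("ridge",rid,rid@x)
print("press",rear+20e-3*x)
print("stop corners", P(20,95,.05)@x,P(42,268,.05)@x)
```

```text
size 0.15040189837157278 0.06712133348541782
x [-0.15205878  0.98837145] ang 98.74625459654733 98.89311311448658
width [np.float64(-0.5256939392976443), np.float64(-0.5271582285391642), np.float64(-0.4593991296680933), np.float64(-0.45793050125527424)] -0.4939147006675784 -0.4943028131957077 -0.49170611866191893
along front,rear,toe -0.11440897086619509 -0.26582791102624953 -0.04862015326080579
ridge [ 0.52222758 -0.14602355] -0.223734793351696
press [ 0.52593508 -0.16780621]
stop corners 0.04897582180449707 0.05020927535238755
```

The geometry agrees. The carrier measures 150 x 67 mm, the feed yaw is 98.75°, and the rear of the stop sits 12 mm past its face. The carrier's front is about 153 mm short of the stop. The press spot is at about (0.525, -0.168). Next I move above it with the gripper shut and tool y across the channel.

```bash
python3 -m inch '[{"claw":-1,"travel":[0.08,-0.21,0],"turn":-0.02},{"claw":-1,"travel":[0.17,-0.43,0],"turn":-0.04},{"claw":-1,"travel":[0.25,-0.64,0],"turn":-0.06},{"claw":-1,"travel":[0.335,-0.853,0],"turn":-0.076},{"claw":-1,"travel":[0.335,-0.853,0],"turn":-0.076}]' 40
python3 -m inch '[{"claw":-1,"travel":[0.08,-0.21,0],"turn":-0.02},{"claw":-1,"travel":[0.17,-0.43,0],"turn":-0.04},{"claw":-1,"travel":[0.25,-0.64,0],"turn":-0.06},{"claw":-1,"travel":[0.335,-0.853,0],"turn":-0.076},{"claw":-1,"travel":[0.335,-0.853,0],"turn":-0.076}]'
python3 -m inch '[{"claw":-1,"travel":[0.08,-0.21,0],"turn":-0.02},{"claw":-1,"travel":[0.17,-0.43,0],"turn":-0.04},{"claw":-1,"travel":[0.25,-0.64,0],"turn":-0.06},{"claw":-1,"travel":[0.335,-0.853,0],"turn":-0.076},{"claw":-1,"travel":[0.335,-0.853,0],"turn":-0.076}]'
python3 -m inch '[{"claw":-1,"travel":[0.08,-0.21,0],"turn":-0.02},{"claw":-1,"travel":[0.17,-0.43,0],"turn":-0.04},{"claw":-1,"travel":[0.25,-0.64,0],"turn":-0.06},{"claw":-1,"travel":[0.335,-0.853,0],"turn":-0.076},{"claw":-1,"travel":[0.335,-0.853,0],"turn":-0.076}]'
python3 - <<'E'
from h import *
s=get_state();np.save("ws.npy",s,allow_pickle=True)
a=imaging.get_image("wrist");np.save("w.npy",a)
cv2.imwrite("pics/w1.png",cv2.resize(a[...,::-1],(800,600)))
print(s["position"],s["ee_rot"],s["contact_force"],s["width"])
E
```

```text
clock: 0.6
position: [0.3253, 0.339, 0.2501]
ee_rot: [0.001, 0.347, 0.938, -0.002]
contact_force: [-0.4, 0.8, -0.4]
width: 0.0122
gripper_force: 0.0
clock: 1.1
position: [0.3931, 0.1692, 0.2502]
ee_rot: [0.001, 0.457, 0.89, -0.001]
contact_force: [0.2, 1.3, 0.4]
width: 0.0003
gripper_force: 0.0
clock: 1.6
position: [0.4608, -0.0011, 0.2501]
ee_rot: [0.001, 0.558, 0.83, -0.0]
contact_force: [-0.0, 0.8, 1.0]
width: -0.0002
gripper_force: 0.0
clock: 2.1
position: [0.528, -0.1714, 0.2494]
ee_rot: [0.001, 0.652, 0.758, -0.0]
contact_force: [-1.2, -0.0, -0.3]
width: 0.0001
gripper_force: 0.0
[ 0.52801327 -0.17138874  0.24943495] [ 1.14240389e-03  6.52473352e-01  7.57810749e-01 -2.96665115e-04] [-1.1562126  -0.04042188 -0.32947494] 7.137765986661266e-05
```

View pics/w1.png

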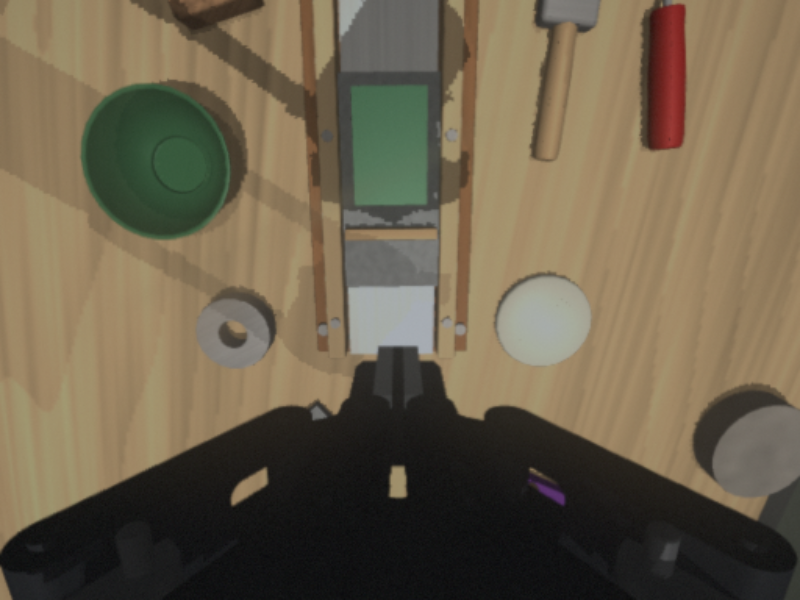

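The wrist view shows the carrier between the rails, lined up with the tool: rear edge at (392,286), ridge rear face at (391,240), front edge at (388,72). I'll project these to check the press spot.

Run:
```python
from h import *
s=np.load("ws.npy",allow_pickle=True).item()
x=np.array([-.15206,.98837]);n=np.array([-x[1],x[0]]);n=np.array([-.98837,-.15206])
for k,(u,v,z) in dict(rear=(392,286,.046),ridgetop_rear=(391,239,.057),front=(388,72,.046),railL=(342,290,.04),railR=(440,290,.04),rL2=(338,75,.04),rR2=(440,75,.04)).items():
    p=at("wrist",((u+.5)*.64-.5,(v+.5)*.64-.5),z,s)[:2];print(k,p,p@x,p@n)
p=s["position"][:2];print("tcp",p@x,p@n)
w,a,b,c=s["ee_rot"];print("tool y deg",np.degrees(np.arctan2(b*b-a*a,2*a*b)))
```

```text
rear [ 0.52789239 -0.18906976] -0.2671421949541008 -0.4930030502342471
ridgetop_rear [ 0.52186888 -0.15216491] -0.22975061683931203 -0.4926613472540284
front [ 0.50352934 -0.04209307] -0.11817019992272744 -0.4912726197914268
railL [ 0.4903198  -0.19952235] -0.2717599291819979 -0.45427801017792474
railR [ 0.56518791 -0.1882852 ] -0.2720379152661031 -0.5299841235509521
rL2 [ 0.46953526 -0.04786797] -0.11870880107746024 -0.45679575932070454
rR2 [ 0.53883345 -0.03748075] -0.118979858971099 -0.5268674956624211
tcp -0.2496851856001413 -0.4958111039734396
tool y deg 8.543245953261671
```

Both views agree to about 3 mm. Now descend to just above the top face.

```bash
python3 -m inch '[{"claw":-1,"travel":[-0.01,0.01,-0.22],"turn":0},{"claw":-1,"travel":[-0.01,0.01,-0.45],"turn":0},{"claw":-1,"travel":[-0.01,0.01,-0.65],"turn":0},{"claw":-1,"travel":[-0.01,0.01,-0.8],"turn":0},{"claw":-1,"travel":[-0.01,0.01,-0.87],"turn":0}]'
python3 -m inch '[{"claw":-1,"travel":[0,0,0],"turn":0},{"claw":-1,"travel":[0,0,0],"turn":0},{"claw":-1,"travel":[0,0,0],"turn":0}]'
```

```text
clock: 2.65
position: [0.5211, -0.1623, 0.0734]
ee_rot: [-0.003, 0.65, 0.76, -0.0]
contact_force: [-0.4, -2.4, 5.5]
width: 0.0002
gripper_force: 2.8
clock: 2.95
position: [0.524, -0.1653, 0.0775]
ee_rot: [0.001, 0.651, 0.759, 0.0]
contact_force: [0.5, -0.5, 0.4]
width: 0.0003
gripper_force: 0.0
```

```bash
python3 -m inch '[{"claw":-1,"travel":[0.002,-0.015,0],"turn":0},{"claw":-1,"travel":[0.002,-0.015,-0.03],"turn":0},{"claw":-1,"travel":[0.002,-0.015,-0.05],"turn":0},{"claw":-1,"travel":[0.002,-0.015,-0.06],"turn":0},{"claw":-1,"travel":[0.002,-0.015,-0.06],"turn":0}]'
python3 -m inch '[{"claw":-1,"travel":[0,0,-0.015],"turn":0},{"claw":-1,"travel":[0,0,-0.03],"turn":0},{"claw":-1,"travel":[0,0,-0.045],"turn":0},{"claw":-1,"travel":[0,0,-0.055],"turn":0},{"claw":-1,"travel":[0,0,-0.055],"turn":0}]'
```

```text
clock: 3.45
position: [0.5234, -0.1692, 0.0644]
ee_rot: [-0.0, 0.651, 0.759, -0.0]
contact_force: [-2.1, 0.7, 5.6]
width: -0.0002
gripper_force: 2.5
clock: 3.95
position: [0.5237, -0.1692, 0.055]
ee_rot: [0.0, 0.651, 0.759, 0.0]
contact_force: [-3.4, 1.0, 12.6]
width: 0.0001
gripper_force: 6.5
```

```bash
python3 -m inch '[{"claw":-1,"travel":[0,0,-0.008],"turn":0},{"claw":-1,"travel":[0,0,-0.015],"turn":0},{"claw":-1,"travel":[0,0,-0.015],"turn":0}]'
```

```text
clock: 4.25
position: [0.5237, -0.1692, 0.0547]
ee_rot: [0.001, 0.651, 0.759, 0.0]
contact_force: [-6.7, 3.2, 31.6]
width: 0.0002
gripper_force: 15.9
```

The carrier is bottomed out under about 32 N. Now slide along the feed.

```bash
python3 -m inch '[{"claw":-1,"travel":[-0.002,0.015,0],"turn":0},{"claw":-1,"travel":[-0.005,0.03,0],"turn":0},{"claw":-1,"travel":[-0.009,0.06,0],"turn":0},{"claw":-1,"travel":[-0.014,0.09,0],"turn":0},{"claw":-1,"travel":[-0.018,0.12,0],"turn":0}]'
python3 -m inch '[{"claw":-1,"travel":[-0.005,0.03,0],"turn":0},{"claw":-1,"travel":[-0.009,0.06,0],"turn":0},{"claw":-1,"travel":[-0.014,0.09,0],"turn":0},{"claw":-1,"travel":[-0.018,0.12,0],"turn":0},{"claw":-1,"travel":[-0.018,0.12,0],"turn":0}]'
```

```text
clock: 4.75
position: [0.5229, -0.1499, 0.0548]
ee_rot: [0.006, 0.65, 0.76, -0.001]
contact_force: [-4.4, -10.3, 24.7]
width: -0.0002
gripper_force: 12.4
clock: 5.25
position: [0.519, -0.1248, 0.0549]
ee_rot: [0.005, 0.65, 0.76, -0.001]
contact_force: [-6.5, -7.4, 26.9]
width: -0.0003
gripper_force: 13.4
```

```bash
python3 -m inch '[{"claw":-1,"travel":[-0.005,0.035,0],"turn":0},{"claw":-1,"travel":[-0.01,0.07,0],"turn":0},{"claw":-1,"travel":[-0.015,0.1,0],"turn":0},{"claw":-1,"travel":[-0.018,0.12,0],"turn":0},{"claw":-1,"travel":[-0.018,0.12,0],"turn":0}]'
python3 - <<'E'
from h import *
s=get_state();np.save("ws.npy",s,allow_pickle=True)
a=imaging.get_image("wrist")[:300,100:400];b=imaging.get_image("top")[160:245,190:340]
a=cv2.resize(a,(600,600));b=cv2.resize(b,(200,113))
cv2.imwrite("pics/w2.png",np.hstack([a,np.vstack([b,np.zeros((487,200,3),np.uint8)])])[...,::-1])
E
```

```text
clock: 5.75
position: [0.5159, -0.1008, 0.0549]
ee_rot: [0.006, 0.65, 0.76, -0.001]
contact_force: [-5.1, -6.2, 26.9]
width: -0.0002
gripper_force: 13.7
```

View pics/w2.png

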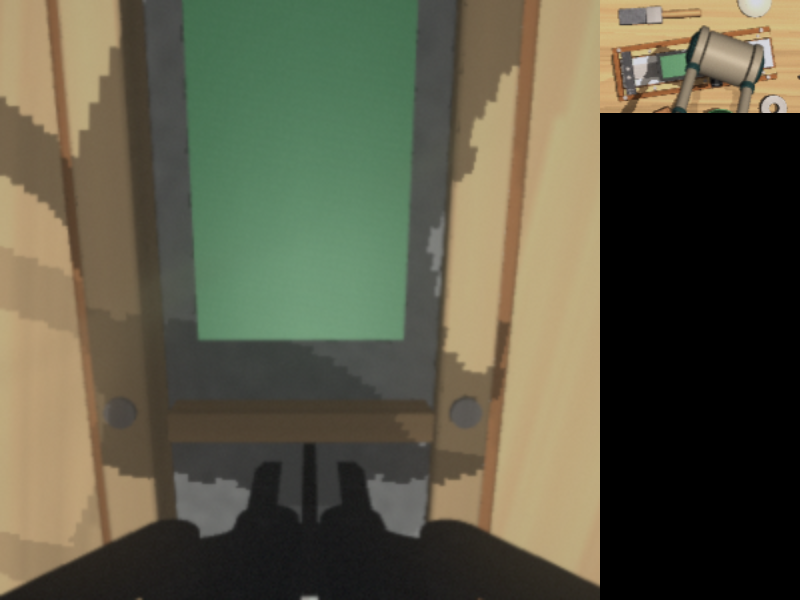

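The shut fingertip (310,443) bears on the ridge's rear face (y≈442). The carrier lies straight and low between the rails. Carry on under the leaf.

```bash
python3 -m inch '[{"claw":-1,"travel":[-0.005,0.03,-0.002],"turn":0},{"claw":-1,"travel":[-0.009,0.06,-0.003],"turn":0},{"claw":-1,"travel":[-0.014,0.09,-0.003],"turn":0},{"claw":-1,"travel":[-0.018,0.12,-0.003],"turn":0},{"claw":-1,"travel":[-0.023,0.15,-0.003],"turn":0}]'
python3 -m inch '[{"claw":-1,"travel":[-0.005,0.03,0],"turn":0},{"claw":-1,"travel":[-0.009,0.06,0],"turn":0},{"claw":-1,"travel":[-0.014,0.09,0],"turn":0},{"claw":-1,"travel":[-0.018,0.12,0],"turn":0},{"claw":-1,"travel":[-0.018,0.12,0],"turn":0}]'
```

```text
clock: 6.35
position: [0.5125, -0.0726, 0.0549]
ee_rot: [0.007, 0.65, 0.76, -0.001]
contact_force: [-4.5, -13.2, 30.3]
width: 0.0001
gripper_force: 22.2
clock: 6.85
position: [0.5086, -0.0473, 0.0548]
ee_rot: [0.007, 0.65, 0.76, -0.0]
contact_force: [-4.7, -11.6, 31.1]
width: 0.0
gripper_force: 22.5
```

```bash
python3 -m inch '[{"claw":-1,"travel":[-0.005,0.03,0],"turn":0},{"claw":-1,"travel":[-0.009,0.06,0],"turn":0},{"claw":-1,"travel":[-0.014,0.09,0],"turn":0},{"claw":-1,"travel":[-0.018,0.12,0],"turn":0},{"claw":-1,"travel":[-0.02,0.13,0],"turn":0}]'
python3 -m inch '[{"claw":-1,"travel":[-0.002,0.015,0],"turn":0},{"claw":-1,"travel":[-0.005,0.03,0],"turn":0},{"claw":-1,"travel":[-0.006,0.04,0],"turn":0},{"claw":-1,"travel":[-0.006,0.04,0],"turn":0}]'
```

```text
clock: 7.35
position: [0.5046, -0.0217, 0.0548]
ee_rot: [0.007, 0.65, 0.76, -0.0]
contact_force: [-5.5, -14.9, 31.8]
width: 0.0002
gripper_force: 23.3
clock: 7.75
position: [0.5034, -0.0137, 0.0548]
ee_rot: [0.007, 0.65, 0.76, -0.0]
contact_force: [-5.4, -13.5, 33.8]
width: 0.0002
gripper_force: 23.4
```

Now at along ≈ -0.090, with about 4 mm expected to remain. Creep on until the force rises.

```bash
python3 -m inch '[{"claw":-1,"travel":[-0.002,0.01,0],"turn":0},{"claw":-1,"travel":[-0.003,0.02,0],"turn":0},{"claw":-1,"travel":[-0.003,0.02,0],"turn":0}]'
python3 -m inch '[{"claw":-1,"travel":[-0.001,0.01,0],"turn":0},{"claw":-1,"travel":[-0.001,0.01,0],"turn":0}]'
```

```text
clock: 8.05
position: [0.5029, -0.0107, 0.0548]
ee_rot: [0.007, 0.649, 0.76, -0.001]
contact_force: [-4.4, -17.1, 32.2]
width: -0.0002
gripper_force: 23.8
clock: 8.25
position: [0.503, -0.0105, 0.0548]
ee_rot: [0.009, 0.649, 0.761, -0.002]
contact_force: [-5.5, -24.1, 32.3]
width: -0.0001
gripper_force: 24.7
```

```bash
python3 -m inch '[{"claw":-1,"travel":[-0.001,0.01,0],"turn":0},{"claw":-1,"travel":[-0.002,0.015,0],"turn":0},{"claw":-1,"travel":[-0.002,0.015,0],"turn":0}]'
```

```text
clock: 8.55
position: [0.503, -0.0103, 0.0549]
ee_rot: [0.01, 0.648, 0.762, -0.004]
contact_force: [-5.3, -33.4, 30.3]
width: 0.0002
gripper_force: 26.9
```

It's firmly against the stop: 33 N and no more motion, at the predicted place. Ease off the push without moving back, then lift slowly.

```bash
python3 -m inch '[{"claw":-1,"travel":[0.002,-0.015,0],"turn":0},{"claw":-1,"travel":[0.004,-0.03,0],"turn":0},{"claw":-1,"travel":[0.004,-0.03,0],"turn":0}]'
python3 -m inch '[{"claw":-1,"travel":[0,0,0.01],"turn":0},{"claw":-1,"travel":[0,0,0.018],"turn":0},{"claw":-1,"travel":[0,0,0.018],"turn":0}]'
```

```text
clock: 8.85
position: [0.5029, -0.0107, 0.0548]
ee_rot: [0.006, 0.65, 0.76, -0.0]
contact_force: [-5.8, -13.0, 33.7]
width: 0.0001
gripper_force: 24.3
clock: 9.15
position: [0.5029, -0.0107, 0.0554]
ee_rot: [0.006, 0.65, 0.76, -0.0]
contact_force: [1.4, -14.4, 7.9]
width: 0.0003
gripper_force: 14.1
```

```bash
python3 -m inch '[{"claw":-1,"travel":[0.002,-0.01,0.005],"turn":0},{"claw":-1,"travel":[0.002,-0.01,0.015],"turn":0},{"claw":-1,"travel":[0.002,-0.01,0.025],"turn":0},{"claw":-1,"travel":[0.002,-0.01,0.025],"turn":0}]'
```

```text
clock: 9.55
position: [0.5021, -0.011, 0.0589]
ee_rot: [0.004, 0.651, 0.759, -0.0]
contact_force: [2.6, -9.0, -0.9]
width: -0.0001
gripper_force: 4.5
```

```bash
python3 -m inch '[{"claw":-1,"travel":[0.001,-0.01,0.005],"turn":0},{"claw":-1,"travel":[0.002,-0.015,0.01],"turn":0},{"claw":-1,"travel":[0.002,-0.015,0.015],"turn":0},{"claw":-1,"travel":[0.002,-0.015,0.015],"turn":0}]'
```

```text
clock: 9.95
position: [0.4998, -0.0115, 0.0613]
ee_rot: [0.0, 0.651, 0.759, -0.0]
contact_force: [0.1, -3.4, -0.9]
width: -0.0
gripper_force: 1.8
```

```bash
python3 -m inch '[{"claw":-1,"travel":[0.002,-0.01,0.01],"turn":0},{"claw":-1,"travel":[0.004,-0.025,0.03],"turn":0},{"claw":-1,"travel":[0.004,-0.025,0.1],"turn":0},{"claw":-1,"travel":[0.004,-0.025,0.25],"turn":0},{"claw":-1,"travel":[0.004,-0.025,0.45],"turn":0}]'
python3 -m inch '[{"claw":-1,"travel":[0.06,-0.2,0.1],"turn":0},{"claw":-1,"travel":[0.12,-0.4,0.2],"turn":0},{"claw":-1,"travel":[0.16,-0.6,0.3],"turn":0},{"claw":-1,"travel":[0.16,-0.6,0.3],"turn":0},{"claw":-1,"travel":[0.16,-0.6,0.3],"turn":0}]'
python3 - <<'E'
from h import *
s=get_state();print(s["contact_force"])
np.save("ws.npy",s,allow_pickle=True)
w=imaging.get_image("wrist");a=imaging.get_image("top")[160:250,190:340];b=imaging.get_image("scene")[140:240,180:330]
b=cv2.resize(b,(400,267),interpolation=cv2.INTER_CUBIC);a=cv2.resize(a,(400,240),interpolation=cv2.INTER_CUBIC)
c=np.hstack([np.vstack([a,b]),cv2.resize(w[:300,100:400],(400,507))])
cv2.imwrite("pics/fin.png",c[...,::-1])
E
```

```text
clock: 10.45
position: [0.499, -0.0156, 0.151]
ee_rot: [-0.002, 0.651, 0.759, -0.001]
contact_force: [0.7, -0.2, 0.3]
width: -0.0002
gripper_force: 0.0
clock: 10.95
position: [0.5325, -0.1365, 0.2117]
ee_rot: [-0.0, 0.652, 0.758, 0.001]
contact_force: [-0.2, 0.4, -0.3]
width: -0.0003
gripper_force: 0.0
[-0.16701288  0.40310175 -0.32954336]
```

View pics/fin.png

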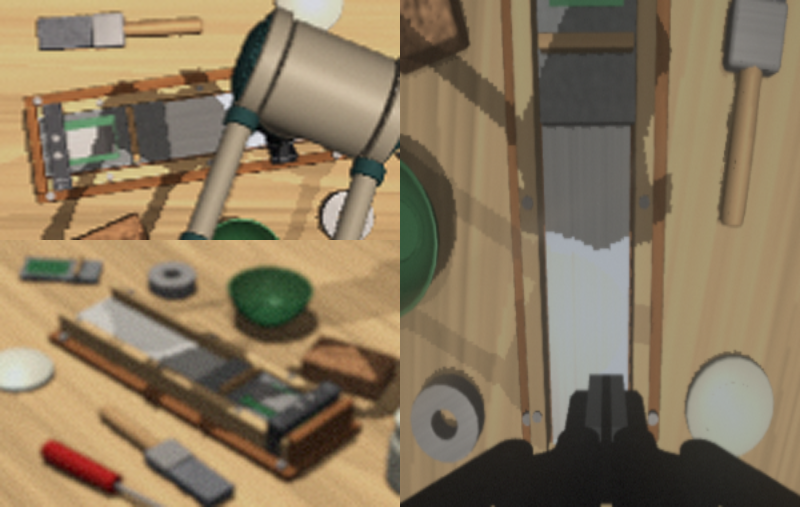

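The carrier lies under the leaf and flat in the channel; its rear edge is at wrist-panel pixel (587,124). I'll check that edge and the ridge against the stop distance.

Run:
```python
from h import *
s=np.load("ws.npy",allow_pickle=True).item();x=np.array([-.15206,.98837])
f=lambda u,v,z:at("wrist",(100+(u-400)*.75,v*300/507),z,s)[:2]@x
print("rear",f(587,124,.039),"expect",.0384-.150,"ridge rear",f(587,49,.05),"expect",.0384-.113)
```

```text
rear -0.11456917343819731 expect -0.1116 ridge rear -0.07760597713383033 expect -0.0746
```

There's a 3 mm difference, which is within the calibration error but worth a direct look at the gap between the bridge and the stop.

```bash
python3 -m inch '[{"claw":-1,"travel":[-0.04,0.2,0],"turn":0},{"claw":-1,"travel":[-0.08,0.45,0],"turn":0},{"claw":-1,"travel":[-0.12,0.65,0],"turn":0},{"claw":-1,"travel":[-0.12,0.75,0],"turn":0},{"claw":-1,"travel":[-0.12,0.75,0],"turn":0}]'
python3 -m inch '[{"claw":-1,"travel":[0,0,0],"turn":0},{"claw":-1,"travel":[0,0,0],"turn":0}]'
python3 - <<'E'
from h import *
s=get_state();np.save("ws.npy",s,allow_pickle=True)
w=imaging.get_image("wrist");np.save("w.npy",w)
cv2.imwrite("pics/gap.png",cv2.resize(w[:260,130:390],(600,600),interpolation=cv2.INTER_CUBIC)[...,::-1])
E
```

```text
clock: 11.6
position: [0.507, 0.0176, 0.2108]
ee_rot: [-0.001, 0.649, 0.761, 0.0]
contact_force: [-1.2, -0.6, -0.6]
width: 0.0001
gripper_force: 0.0
clock: 11.8
position: [0.5085, 0.0135, 0.2111]
ee_rot: [0.0, 0.651, 0.759, -0.0]
contact_force: [0.0, -1.4, -0.7]
width: 0.0003
gripper_force: 0.0
```

View pics/gap.png

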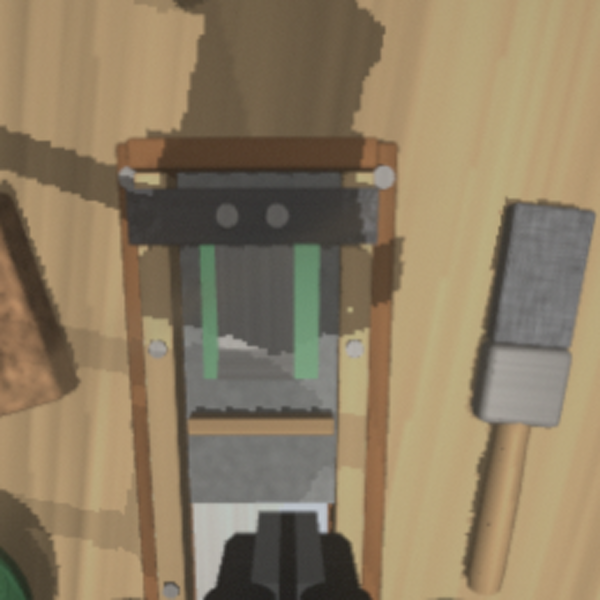

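In the gap between the bridge and the stop (rows 172–187) grey carrier fills right up to the stop. I'll check the length in this one picture, from the stop's top edge to the carrier's rear edge.

Run:
```python
from h import *
s=np.load("ws.npy",allow_pickle=True).item();x=np.array([-.15206,.98837])
f=lambda u,v,z:at("wrist",(130+(u+.5)*260/600-.5,(v+.5)*260/600-.5),z,s)[:2]@x
st=f(262,170,.05);print("stop",st,"front edge seen",f(262,173,.038),"stop back",f(262,139,.05)-st)
for z in(.036,.038,.04):print(z,"stop-rear",st-f(262,502,z),"(150)","ridge rear",st-f(262,434,z+.011),"(113)")
w=np.load("w.npy");print(w[60:90,245].tolist()[8:24])
```

```text
stop 0.0356968404562643 front edge seen 0.03584543130926819 stop back 0.01177535001202934
0.036 stop-rear 0.14914025180613188 (150) ridge rear 0.11192055051565858 (113)
0.038 stop-rear 0.1483548233427241 (150) ridge rear 0.11136408277971115 (113)
0.04 stop-rear 0.14756939487931625 (150) ridge rear 0.11080761504376371 (113)
[[85, 63, 44], [85, 62, 44], [84, 61, 44], [81, 60, 43], [69, 53, 37], [56, 45, 35], [60, 55, 49], [76, 75, 72], [79, 78, 75], [77, 78, 74], [79, 79, 76], [77, 77, 75], [74, 73, 72], [62, 61, 60], [57, 55, 53], [55, 53, 52]]
```

The carrier is home: no gap, and the length from stop to rear edge matches. The robot is clear of everything, so I hand in.

```bash
python3 -c "
from rig import ticket;print(ticket.sign_off())"
```

```text
the job is handed in; nothing more can be done
None
```

The job is handed in: I pressed the carrier down with about 30 N, slid it under the leaf spring to the end stop and took the finger away; the last wrist picture shows no gap at the stop, with the leaf alone holding it.

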